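Press the red label holder home in the ticket rail of the colour shelf

ROBOT

A 6-joint arm with a two-finger parallel gripper is mounted at the origin on the work surface. World frame = base frame: x ahead of the robot, y to its left, z up, the work surface at z = 0. Lengths are in mm, angles in degrees, forces in N, time in s.
With the tool pointing down it reaches from about 300 to 750 mm from the base axis. Payload 8.5 kg.
Tool frame: the origin (TCP) lies between the finger pads; the fingertips stand 14 mm ahead of it and the grasp point (between the pads) lies 5 mm behind it (arm.tip_reach is the distance from the TCP to the fingertips, in mm); z points along the fingers, y is the direction in which the jaws open and shut (so a half turn about z gives the same grasp; the last joint's range is limited). The gripper opens to 85 mm and grips with 20 to 120 N. Pads are 22 mm wide; open, the fingers measure 114 mm over their backs; the gripper's body (76 mm by 85 mm) begins 54 mm behind the grasp point. The pads swing forward as they close: fully open they stand 13 mm farther back than shut.
Start: joints at [61.862, 21.807, 74.336, -0, 83.858, -12.336], TCP at [149.766, 529.198, 245.322] pointing down, gripper open.
Joint ranges: [-178.18, 178.18], [-50.72, 133.34], [12.68, 142.11], [-81.47, 261.47], [9.98, 163.14], [-165.26, 165.26]. Speed limits (degrees/s): [136.94, 136.94, 180, 180, 180, 180].

INTERFACE

Orientations are given as a 3x3 rotation matrix whose columns are the frame's x, y, z axes.
In Python, from plant import arm, read_camera, workorder, spotter gives the robot as it stands. The module is installed in compiled form; this text tells all that it offers.
- The arm moves only by the tool servo_tool, never from a script. Its argument "plan" is a list of rows, each a list of 5 numbers: the finger opening in mm, from 0 to 85.4, then the shift along the tool's x, y, z scaled (see below), then the turn about the tool's z scaled (see below). A call has 1 to 10 rows; each row is the pose to reach, as a shift and turn from the pose commanded when the call began, along the tool's axes at that moment; what a row does not reach only later rows make up. The controller multiplies each number of a shift by 120 mm and each number of a turn by 90 degrees. A row lasts 1/10 s, in which the tool goes at most 50 mm and 8.59 degrees, less where a joint would pass 70% of its speed; a pose out of reach is approached as far as the arm can. A call with a number of a shift or a turn outside -1 to 1 is refused whole. A call with a gripper value outside its range is refused whole. The fingers move at their own pace and stop on an object; the grip force is fixed at half the most. Time passes only in rows, so rows that repeat a pose let the fingers close. It gives the time, the measured TCP pose, the force and the opening at its end, in the units of the state.
- arm.get_state(): the state, without advancing time (a new reading comes with each control period).
- read_camera(name): name is "side" or "top" or "wrist"; returns a dict with "pixels" (420x560x3 uint8, blue, green, red), "K" (3x3 intrinsics, pixels), "pose" (4x4, takes a point from camera to world coordinates); the wrist camera has in their place "mount" (4x4, takes a point from camera to tool coordinates, whose origin is the TCP and whose axes are the flange's). Camera axes: x right, y up, looking along -z (the intrinsics and any distortion apply to the point x, -y, -z); pixel columns grow to the right and rows downward; lengths in mm; the calibration is good to about 2 mm. The wrist camera is an equidistant fisheye: a pixel r from the principal point sees the ray r / f radians off the axis. A picture is of the moment at which its call begins: read the wrist's pose just before it. There is no depth.
- workorder.job_done(): hands the job in, once; it reports no verdict.
Trained networks look in a picture, given as the dict that the camera call returned (one of the last four; its "shot" number tells which), for a name from the list of things; names that differ only in an ending like _2 or _b are one class to them, and where a whole thing is asked for, a point or a joint stands for the part that bears it (a point fixed in the world has none). Each returns a list of dicts, best first, with "score" (0 to 1); they miss things now and then, are a little off and sometimes report something else, mostly with a low value. They report only what shows in the picture. A call takes as long as a camera call. They do not tell look-alikes from the thing itself.
- spotter.trace(label, picture): "mask" (420x560 bool, what is visible of it) and "centre" ([column, row] as shares, 0 to 1, of the picture: columns of its width, rows of its height, amid what is visible of it).
- spotter.mark_of(label, picture): "centre" ([column, row] as shares, 0 to 1, of the picture: columns of its width, rows of its height: a listed point, or the origin of a listed thing).
The state is a dict: "t": time; "q": joint angles; "joint_velocities": joint speeds; "joint_efforts": joint torques, N m; "tcp_pos": TCP position; "ee_rot": TCP orientation; "wrist_force": force on the tool from outside, world axes, zero at the start; "torque": the same for the moment, N m; "grip_width": finger opening in mm.
Only numpy, scipy, OpenCV 4.12 (cv2) and the standard library are available. Lean on these libraries where they do the work, as an engineer would, in place of code of your own. Each camera call takes 0.05 s, during which the arm holds its last target. There are 200 camera calls.

TASK

Take the red label holder out of the oak ledge and push it down behind the lip of the ticket rail on the shelf's front edge, centred in front of the jar of red glass and with its white card facing front as it does now. Get it past the spring until it stands upright with its foot down on the slot's floor, then keep pressing it down firmly (about 15 N), without the brute force that would crack it, and finish still holding it pressed home, so that the clamp screws can be tightened. Leave the jars and the blue holder undisturbed.

Things in the scene. Friction and masses are not known exactly. Their poses are not given: they have to be found in the camera images.
- holder_red_mid (a point): middle of the upper plate of the loose red plastic label holder. Plate 58 mm wide (y), 8 thick (x), 44 tall (22 above, 22 below this point): grip it front and back. Below hangs a tongue 54 wide, 4 thick, 28 long; its foot is 50 mm below this point. z up; -x is the front, with the card. 35-70 g. Starts upright in the ledge's groove, card to the robot; left or right of the blue one
- holder_red_card (a point): middle of the white paper card (46 x 32 mm, red patch) on the front face of the red holder, 4.5 mm ahead (-x) of holder_red_mid
- holder_blue_mid (a point): middle of the upper plate of the blue label holder: same shape as the red one; stays in the ledge, its centre about 90 mm from the red one's
- ledge: fixed oak block, 60 mm (x) by 190 mm (y), 28 mm tall, with a groove 6 mm wide and 18 mm deep along the whole length (y) of its top, at the middle of its width. Origin: centre of its underside; the groove's bottom is 10 mm above it. The two holders' feet stand in the groove, their widths along its y; x points away from the robot's side
- rail_floor: floor of the ticket rail's slot: aluminium channel, open above, 360 mm long, on the shelf's front edge. Origin: mid-slot, on its floor, 97 mm above the bench; y along rail, x into shelf. Slot 7 mm wide (x -3.5 to 3.5 mm). Lip in front upright to 21 mm, then flared to x -10 at 27. Back wall upright to 17, then leans back to x 10 at 23 mm, level with the deck. Foot on floor: plate clears all
- rail_spring (a joint): bowed spring leaf all along the back of the slot, sloping from 18 mm above the floor down to a round nose at 10 mm; m, 0 relaxed, up to 0.0045 as it is pushed back (+x). Relaxed it leaves 3 mm free to the lip: the 4 mm tongue is pushed down past it with about 3 to 10 N, lies against the lip and moves it 1 mm or more. Shelf: fixed, 360 mm wide, 160 deep, deck 120 mm above the bench
- frit_red_mid (a point): centre of the loose jar of red crushed glass: upright, 62 mm across and tall, this point 30.5 mm above the shelf deck; black lid with a red disc on top. Three jars (red, blue, green, in any order) stand in a row on the shelf, 105 mm apart, 88 mm behind the middle of the slot, and stay there. Axes as rail_floor's
- frit_blue_mid (a point): centre of the loose jar of blue crushed glass: upright, 62 mm across and tall, this point 30.5 mm above the shelf deck; black lid with a blue disc on top. Three jars (red, blue, green, in any order) stand in a row on the shelf, 105 mm apart, 88 mm behind the middle of the slot, and stay there. Axes as rail_floor's
- frit_green_mid (a point): centre of the loose jar of green crushed glass: upright, 62 mm across and tall, this point 30.5 mm above the shelf deck; black lid with a green disc on top. Three jars (red, blue, green, in any order) stand in a row on the shelf, 105 mm apart, 88 mm behind the middle of the slot, and stay there. Axes as rail_floor's
There are look-alikes about, which are no part of the job. What is shaped like the part that bears holder_red_mid but turquoise is not meant.

How it is judged (in metres and radians):
On the way:
1. the red holder is lifted clear of the ledge in the fingers (z of holder_red_mid in the frame of ledge above 0.085 m and contact force between the fingers and holder_red above 1 N), for 0.1 s.
At the end, for the whole second after the job is handed in: Red holder in the rail: foot within 2 mm of the slot's floor, upright within 5 degrees, card to the front, centred within 15 mm on the red jar; fingers still on it and its foot bearing on the floor with over 4 N, at rest, through the last second (z of holder_red_mid in the frame of rail_floor between 0.0475 and 0.052 m and x of holder_red_mid in the frame of rail_floor between -0.006 and 0.005 m and x of holder_red_card in the frame of rail_floor below 0 m and y of holder_red_mid in the frame of frit_red_mid between -0.015 and 0.015 m and angle between holder_red_mid's own z axis and vertical below 0.09 rad and contact force between holder_red and rail_floor above 4 N and contact force between the fingers and holder_red above 3 N and linear speed of holder_red below 0.02 m/s); the arm keeps its last pose, push and grip.
It fails at once if a jar is shifted by more than 15 mm or tipped (distance of any of frit_red_mid, frit_blue_mid, frit_green_mid from where it was at the start of the episode above 0.015 m or angle between any of frit_red_mid, frit_blue_mid, frit_green_mid's own z axis and vertical above 0.3 rad).
It fails at once if the blue holder is shifted by more than 20 mm or tipped (distance of holder_blue_mid from where it was at the start of the episode above 0.02 m or angle between holder_blue_mid's own z axis and vertical above 0.35 rad).
It fails at once if the red holder is pressed on the rail's floor with more than 60 N (contact force between holder_red and rail_floor above 60 N).
It also fails if it takes over 51 s, if anything falls off the work surface, if the arm or the gripper's body presses on something with over 40 N, if the wrist force passes 120 N, or if a joint passes its speed limit or range.

## Working session

There is one attempt and no reset: what is moved stays moved. The work goes in short steps, Python scripts to look and compute and a tool call to move; the robot and the scene stay as the last step left them, time stands still between calls to the robot, and variables do not carry over. Pictures are saved under pics/ and viewed, about 8 in all and at most 12, crops included, and the job is handed in when it is done.

Besides the shell and the picture viewer there is one more tool, called after ">>>" as a command line: name --pt "numbers of a row" for each row, then --argument value for the rest. servo_tool: Moves the arm, as the interface text tells. Shifts and turns lie within -1 to 1; 1 stands for 120 mm of shift or 90 degrees of turn. Its arguments: {"type":"object","properties":{"plan":{"type":"array"}},"required":["plan"]}

```bash
mkdir -p pics
cat > h.py <<'E'
import numpy as np, cv2
from plant import arm, read_camera, workorder, spotter
def ray(c,px):
    K=c["K"]; P=c["pose"]; d=np.array([(px[0]-K[0,2])/K[0,0],-(px[1]-K[1,2])/K[1,1],-1.0])
    d=P[:3,:3]@d; return P[:3,3],d/np.linalg.norm(d)
def tri(rs):
    A=np.zeros((3,3));b=np.zeros(3)
    for o,d in rs:
        M=np.eye(3)-np.outer(d,d);A+=M;b+=M@o
    p=np.linalg.solve(A,b); return p,[round(float(np.linalg.norm((np.eye(3)-np.outer(d,d))@(p-o))),1) for o,d in rs]
def atz(r,z): o,d=r; return o+d*(z-o[2])/d[2]
def proj(c,p):
    P=c["pose"]; q=P[:3,:3].T@(np.asarray(p,float)-P[:3,3]); K=c["K"]
    return [round(float(K[0,0]*q[0]/-q[2]+K[0,2]),1),round(float(-K[1,1]*q[1]/-q[2]+K[1,2]),1)]
E
python3 - <<'E'
from h import *
s=arm.get_state();print(s['t'],s['tcp_pos'],s['ee_rot'],s['wrist_force'],s['grip_width'])
C={n:read_camera(n) for n in("side","top")}
cv2.imwrite("pics/a.png",np.vstack([cv2.resize(C[n]["pixels"],(400,300)) for n in C]))
for n in C: cv2.imwrite(f"pics/{n}.png",C[n]["pixels"])
for n in C:
    print(n,C[n]["pose"].round(2).tolist(),C[n]["K"].round(1).tolist())
    for l in ["holder_red_mid","holder_red_card","holder_blue_mid","ledge","rail_floor","frit_red_mid","frit_blue_mid","frit_green_mid"]:
        print(n,l,[(round(r["score"],2),round(r["centre"][0]*560,1),round(r["centre"][1]*420,1)) for r in spotter.mark_of(l,C[n])][:4])
E
```

```text
0.0 [149.63403694 528.94893844 244.71818971] [[-9.62212673e-01  2.72298206e-01 -6.77134342e-04]
 [ 2.72298891e-01  9.62211813e-01 -1.31953614e-03]
 [ 2.92239338e-04 -1.45405733e-03 -9.99998900e-01]] [0.5298419  0.49728712 0.14486981] 85.72655640425934
side [[0.98, 0.09, -0.16, 411.05], [-0.19, 0.49, -0.85, -899.12], [0.0, 0.87, 0.5, 613.02], [0.0, 0.0, 0.0, 1.0]] [[464.6, 0.0, 273.8], [0.0, 464.6, 211.4], [0.0, 0.0, 1.0]]
side holder_red_mid [(0.92, 285.9, 332.9), (0.73, 222.5, 338.1), (0.62, 273.9, 145.4)]
side holder_red_card [(0.88, 291.3, 335.7), (0.56, 220.0, 340.2)]
side holder_blue_mid [(0.45, 217.5, 341.1)]
side ledge [(0.8, 219.8, 346.4)]
side rail_floor []
side frit_red_mid [(0.55, 280.7, 158.3)]
side frit_blue_mid [(0.68, 272.3, 145.6), (0.55, 212.6, 306.9)]
side frit_green_mid [(0.31, 276.7, 145.6)]
top [[-0.05, 0.98, -0.21, 386.35], [-1.0, -0.04, 0.01, -67.12], [0.0, 0.21, 0.98, 997.12], [0.0, 0.0, 0.0, 1.0]] [[462.4, 0.0, 284.6], [0.0, 462.4, 216.5], [0.0, 0.0, 1.0]]
top holder_red_mid [(0.9, 415.9, 231.2), (0.52, 425.8, 281.7), (0.3, 380.6, 294.8)]
top holder_red_card [(0.7, 418.8, 229.6), (0.43, 422.0, 286.0)]
top holder_blue_mid [(0.66, 381.9, 293.2)]
top ledge [(0.85, 392.8, 288.0)]
top rail_floor [(0.22, 114.2, 190.3)]
top frit_red_mid [(0.71, 166.8, 186.7), (0.22, 224.2, 188.7)]
top frit_blue_mid [(0.62, 117.2, 187.9)]
top frit_green_mid [(0.94, 223.7, 191.8)]
```

View pics/side.png

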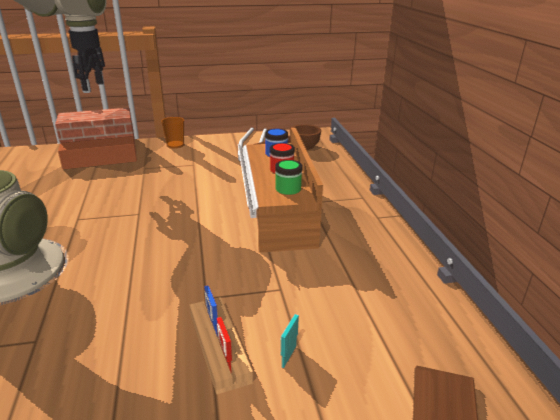

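View pics/top.png

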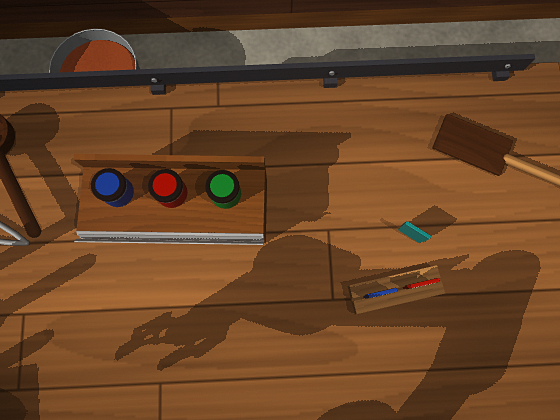

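The side view shows red holder (223,342), blue (211,308), and the turquoise look-alike (290,340). The top view shows red (423,284), blue (380,294), and turquoise (415,231). The jars run blue, red, green from the left, with red in the middle. The red holder in the ledge, with card and red plate, fits the description. I'll refine it now, with an enlarged crop.

Run:
```python
from h import *
C={n:read_camera(n) for n in("side","top")}
S,T=C["side"],C["top"]
print("red",tri([ray(S,(222.5,338.1)),ray(T,(425.8,281.7))]))
def blob(c,cond,box):
    x0,y0,x1,y1=box;m=np.zeros((420,560),np.uint8);I=c["pixels"].astype(int)
    m[y0:y1,x0:x1]=cond(I[...,0],I[...,1],I[...,2])[y0:y1,x0:x1];
    n,l,s,ce=cv2.connectedComponentsWithStats(m);k=1+np.argmax(s[1:,4]);return ce[k],s[k],l==k
red=lambda b,g,r:(r>110)&(g<60)&(b<60); blu=lambda b,g,r:(b>90)&(r<90)&(b>g+30); gre=lambda b,g,r:(g>90)&(r<90)&(b<110)
L=[]
for n,f,bt in(("blue",blu,(85,165,130,205)),("red",red,(145,165,190,205)),("green",gre,(203,165,245,205))):
    ce,s,_=blob(T,f,bt); p=atz(ray(T,ce),181); L.append(p);print(n,ce.round(1),s[4],p.round(1))
print(np.diff(L,axis=0).round(1))
for n,f,bt in(("red",red,(400,270,445,300)),("blue",blu,(360,280,402,305))):
    ce,s,m=blob(T,f,bt);ys,xs=np.nonzero(m)
    pts=np.array([atz(ray(T,(x,y)),78) for x,y in zip(xs,ys)]);v=cv2.fitLine(pts[:,:2].astype(np.float32),cv2.DIST_L2,0,.01,.01).ravel()
    print(n,ce,s,"top at z82",atz(ray(T,ce),82).round(1),"dir deg from y",np.degrees(np.arctan2(-v[0],v[1])))
for l in["ledge"]:
    for n in C:
        r=spotter.trace(l,C[n])[0];rect=cv2.minAreaRect(np.argwhere(r["mask"])[:,::-1].astype(np.float32));print(n,r["score"],rect)
    bx=cv2.boxPoints(rect);print([atz(ray(T,b),28).round(1).tolist() for b in bx])
a=cv2.resize(T["pixels"][255:325,335:475],None,fx=5,fy=5,interpolation=2);b=cv2.resize(S["pixels"][275:395,180:320],None,fx=2.5,fy=2.5,interpolation=2)
d=cv2.resize(T["pixels"][215:250,65:275],(700,117),interpolation=2)
W=np.zeros((350+117,1050,3),np.uint8);W[:350,:700]=a;W[:300,700:]=b;W[350:,:700]=d
cv2.imwrite("pics/b.png",cv2.resize(W,(800,356),interpolation=cv2.INTER_AREA))
# rail
print([atz(ray(T,p),124).round(1).tolist() for p in((78,233),(264,236))],[atz(ray(T,p),120).round(1).tolist() for p in((78,242),(264,243))])
```

```text
red (array([ 436.12373281, -354.33153654,   68.40876927]), [2.0, 2.0])
blue [106.7 183.5] 422 [636.3 244.8 181. ]
red [164.  184.3] 424 [630.  140.1 181. ]
green [221.5 185.1] 425 [623.8  35.1 181. ]
[[  -6.3 -104.7    0. ]
 [  -6.3 -105.     0. ]]
red [423.19834711 282.9338843 ] [407 278  33  11 121] top at z82 [ 435.2 -344.8   82. ] dir deg from y -170.08418
blue [382.52380952 292.38095238] [368 288  29  10 105] top at z82 [ 420.6 -263.2   82. ] dir deg from y -170.1607
side 0.94 ((220.55001831054688, 343.6500244140625), (94.5521011352539, 41.10960388183594), 71.56504821777344)
top 0.6 ((395.70703125, 289.1016540527344), (30.059234619140625, 93.19660949707031), 76.86598205566406)
[[441.0, -202.2, 28.0], [476.3, -395.8, 28.0], [415.2, -403.0, 28.0], [381.0, -211.8, 28.0]]
[[557.7, 318.1, 124.0], [535.7, -37.2, 124.0]] [[540.9, 319.1, 120.0], [522.8, -36.5, 120.0]]
```

View pics/b.png

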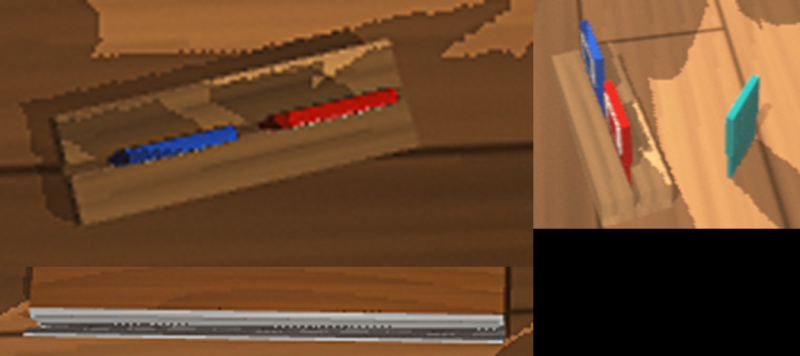

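The holder axes are turned about 10° (y axis = (-sin 10°, cos 10°)) and the rail about -3.4°. I'll travel to above the red holder at the current height and turn the jaws across the plate.

>>> servo_tool --pt "85 -0.955 -0.824 0 0" --pt "85 -0.955 -0.824 0 0" --pt "85 -0.955 -0.824 0 0" --pt "85 -0.955 -0.824 0 0"

```text
t: 1.5
tcp_pos: [235.4, 399.5, 245.6]
ee_rot: [[-0.961, 0.277, 0.001], [0.277, 0.961, -0.001], [-0.001, -0.001, -1.0]]
wrist_force: [-0.1, 0.1, 0.5]
grip_width: 85.0
```

>>> servo_tool --pt "85 -0.955 -0.824 0 0" --pt "85 -0.955 -0.824 0 0" --pt "85 -0.955 -0.824 0 0" --pt "85 -0.955 -0.824 0 0"

```text
t: 1.9
tcp_pos: [319.1, 273.3, 245.5]
ee_rot: [[-0.96, 0.278, 0.001], [0.278, 0.96, -0.001], [-0.001, -0.0, -1.0]]
wrist_force: [0.4, 0.6, 0.4]
grip_width: 85.0
```

>>> servo_tool --pt "85 -0.955 -0.824 0 0" --pt "85 -0.955 -0.824 0 0" --pt "85 -0.955 -0.824 0 0" --pt "85 -0.955 -0.824 0 0"

```text
t: 2.3
tcp_pos: [402.5, 147.1, 245.3]
ee_rot: [[-0.961, 0.277, 0.001], [0.277, 0.961, -0.001], [-0.001, -0.0, -1.0]]
wrist_force: [0.6, 1.4, 0.7]
grip_width: 84.9
```

>>> servo_tool --pt "85 -0.353 -0.972 0 0" --pt "85 -0.353 -0.972 0 0" --pt "85 -0.353 -0.972 0 0" --pt "85 -0.353 -0.972 0 0"

```text
t: 2.7
tcp_pos: [409.1, 25.3, 245.4]
ee_rot: [[-0.961, 0.275, 0.0], [0.275, 0.961, -0.0], [-0.0, -0.0, -1.0]]
wrist_force: [0.5, -0.0, 0.2]
grip_width: 84.9
```

>>> servo_tool --pt "85 -0.353 -0.972 0 0" --pt "85 -0.353 -0.972 0 0" --pt "85 -0.353 -0.972 0 0" --pt "85 -0.353 -0.972 0 0"

```text
t: 3.1
tcp_pos: [418.5, -98.2, 245.2]
ee_rot: [[-0.962, 0.274, 0.0], [0.274, 0.962, 0.0], [-0.0, 0.0, -1.0]]
wrist_force: [0.1, 1.1, -0.6]
grip_width: 85.2
```

>>> servo_tool --pt "85 -0.353 -0.972 0 0" --pt "85 -0.353 -0.972 0 0" --pt "85 -0.353 -0.972 0 0" --pt "85 -0.353 -0.972 0 0"

```text
t: 3.5
tcp_pos: [427.7, -221.7, 244.9]
ee_rot: [[-0.962, 0.273, -0.0], [0.273, 0.962, 0.0], [0.0, 0.0, -1.0]]
wrist_force: [-0.6, 0.1, -0.2]
grip_width: 85.0
```

>>> servo_tool --pt "85 -0.353 -0.972 0 0.713" --pt "85 -0.353 -0.972 0 0.713" --pt "85 -0.353 -0.972 0 0.713" --pt "85 -0.353 -0.972 0 0.713" --pt "85 -0.353 -0.972 0 0.713" --pt "85 -0.353 -0.972 0 0.713" --pt "85 -0.353 -0.972 0 0.713" --pt "85 -0.353 -0.972 0 0.713" --pt "85 -0.353 -0.972 0 0.713"

```text
t: 4.4
tcp_pos: [437.0, -342.3, 245.5]
ee_rot: [[-0.176, 0.984, 0.0], [0.984, 0.176, 0.001], [0.001, 0.0, -1.0]]
wrist_force: [-0.7, -0.1, -0.6]
grip_width: 84.9
```

```bash
cat >> h.py <<'E'
def wcam():
    s=arm.get_state(); c=read_camera("wrist"); T=np.eye(4);T[:3,:3]=s["ee_rot"];T[:3,3]=s["tcp_pos"]
    c["pose"]=T@c["mount"]; return s,c
def wray(c,px):
    K=c["K"]; x=(px[0]-K[0,2])/K[0,0]; y=(px[1]-K[1,2])/K[1,1]; r=np.hypot(x,y); k=np.sin(r)/max(r,1e-9)
    d=c["pose"][:3,:3]@np.array([x*k,-y*k,-np.cos(r)]); return c["pose"][:3,3],d
def wproj(c,p):
    q=c["pose"][:3,:3].T@(np.asarray(p,float)-c["pose"][:3,3]);h=np.hypot(q[0],q[1]);r=np.arctan2(h,-q[2]);K=c["K"]
    return [float(K[0,2]+K[0,0]*r*q[0]/h),float(K[1,2]-K[1,1]*r*q[1]/h)]
def blob(c,cond,box=(0,0,560,420)):
    x0,y0,x1,y1=box;m=np.zeros((420,560),np.uint8);I=c["pixels"].astype(int)
    m[y0:y1,x0:x1]=cond(I[...,0],I[...,1],I[...,2])[y0:y1,x0:x1]
    n,l,s,ce=cv2.connectedComponentsWithStats(m);k=1+np.argmax(s[1:,4]);return ce[k],s[k],l==k
E
python3 - <<'E'
from h import *
s,c=wcam();cv2.imwrite("pics/w1.png",c["pixels"]);print(c["mount"].round(2).tolist(),c["K"].round(1).tolist())
for l in["holder_red_mid","holder_red_card","holder_blue_mid"]:
    for r in spotter.mark_of(l,c)[:3]:
        p=np.array(r["centre"])*[560,420];print(l,r["score"],p.round(1),atz(wray(c,p),60).round(1))
E
```

```text
[[-0.0, 0.95, 0.31, 79.82], [1.0, 0.0, 0.0, -0.0], [0.0, 0.31, -0.95, -130.17], [0.0, 0.0, 0.0, 1.0]] [[325.2, 0.0, 277.7], [0.0, 325.2, 211.4], [0.0, 0.0, 1.0]]
holder_red_mid 0.96 [278.5 193.2] [ 438.3 -346.9   60. ]
holder_red_mid 0.78 [374.9 211.7] [ 541.7 -348.4   60. ]
holder_red_mid 0.67 [275.4 195.6] [ 435.7 -349.9   60. ]
holder_red_card 0.7 [377.9 215.9] [ 546.3 -352.3   60. ]
holder_red_card 0.59 [274.1 196. ] [ 434.5 -350.6   60. ]
holder_blue_mid 0.78 [279.1 109.1] [ 424.2 -264.6   60. ]
```

View pics/w1.png

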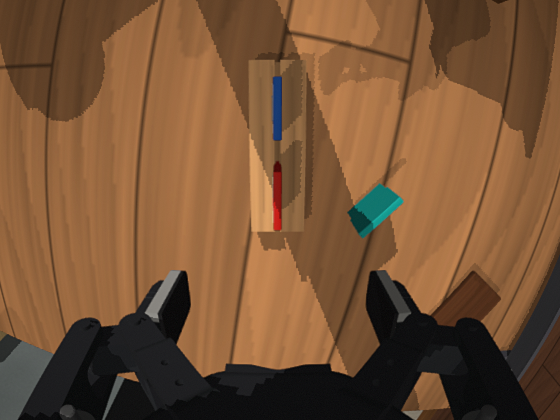

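Run:
```python
from h import *
s,c=wcam()
for n,f in(("red",lambda b,g,r:(r>60)&(g<0.3*r)&(b<0.3*r)),("blue",lambda b,g,r:(b>90)&(r<70)&(b>g+30))):
    ce,st,m=blob(c,f,(240,50,320,245));ys,xs=np.nonzero(m)
    v=cv2.fitLine(np.array([atz(wray(c,(x,y)),82)[:2] for x,y in zip(xs,ys)],np.float32),cv2.DIST_L2,0,.01,.01).ravel()
    print(n,ce,st,np.degrees(np.arctan(-v[0]/v[1])),[ (r,round(xs[ys==r].mean(),1),int((ys==r).sum()),int(c["pixels"][r,int(xs[ys==r].mean())].max()),atz(wray(c,(xs[ys==r].mean(),r)),82).round(1)[:2].tolist()) for r in list(range(ys.min(),ys.max(),8))+[ys.max()]])
print(s["tcp_pos"])
```

```text
red [278.12133891 194.71129707] [275 160   8  69 478] 9.906976 [(160, np.float64(278.0), 1, 74, [430.5, -312.0]), (168, np.float64(278.0), 7, 70, [431.8, -319.4]), (176, np.float64(278.5), 8, 134, [433.6, -326.7]), (184, np.float64(278.5), 8, 134, [434.9, -334.1]), (192, np.float64(278.5), 8, 135, [436.2, -341.7]), (200, np.float64(278.0), 7, 134, [437.2, -349.4]), (208, np.float64(278.0), 7, 198, [438.5, -357.2]), (216, np.float64(278.0), 7, 197, [440.0, -365.1]), (224, np.float64(278.0), 7, 195, [441.4, -373.1]), (np.int64(228), np.float64(278.0), 5, 183, [442.1, -377.2])]
blue [278.26515152 106.02462121] [274  75   9  63 528] 10.105597 [(75, np.float64(278.0), 7, 103, [416.9, -236.0]), (83, np.float64(278.5), 8, 112, [418.6, -243.1]), (91, np.float64(278.5), 8, 114, [419.9, -250.2]), (99, np.float64(278.0), 9, 113, [420.7, -257.4]), (107, np.float64(278.0), 9, 113, [422.0, -264.5]), (115, np.float64(278.0), 9, 113, [423.3, -271.6]), (123, np.float64(278.5), 8, 113, [425.0, -278.7]), (131, np.float64(278.5), 8, 112, [426.3, -285.8]), (np.int64(137), np.float64(278.0), 7, 114, [426.8, -291.3])]
[ 436.29432056 -343.89844913  245.39778371]
```

Red plate centre is about (437,-349.5), turned 10°, with the jaws aligned to it. Turquoise stands at (375,212), about 100 mm away. I'll descend to TCP z = 58 and grip.

>>> servo_tool --pt "85 -0.047 0 0.4 0" --pt "85 -0.047 0 0.8 0" --pt "85 -0.047 0 1 0" --pt "85 -0.047 0 1 0"

```text
t: 5.05
tcp_pos: [435.8, -349.2, 122.3]
ee_rot: [[-0.175, 0.985, -0.004], [0.985, 0.175, 0.005], [0.006, -0.003, -1.0]]
wrist_force: [-0.3, -0.5, -0.5]
grip_width: 85.1
```

>>> servo_tool --pt "85 0 0 0.2 0" --pt "85 0 0 0.4 0" --pt "85 0 0 0.5 0" --pt "85 0 0 0.56 0" --pt "85 0 0 0.56 0" --pt "85 0 0 0.56 0"

```text
t: 5.65
tcp_pos: [437.2, -350.9, 59.2]
ee_rot: [[-0.174, 0.985, 0.001], [0.985, 0.174, -0.001], [-0.002, 0.001, -1.0]]
wrist_force: [0.2, 0.2, -0.2]
grip_width: 84.8
```

>>> servo_tool --pt "20 0 0 0 0" --pt "20 0 0 0 0" --pt "20 0 0 0 0" --pt "20 0 0 0 0" --pt "20 0 0 0 0"

```text
t: 6.15
tcp_pos: [436.8, -350.5, 58.2]
ee_rot: [[-0.174, 0.985, 0.0], [0.985, 0.174, -0.0], [-0.0, 0.0, -1.0]]
wrist_force: [0.8, -0.6, -0.4]
grip_width: 19.8
```

>>> servo_tool --pt "12 0 0 0 0" --pt "9 0 0 0 0" --pt "0 0 0 0 0" --pt "0 0 0 0 0" --pt "0 0 0 0 0" --pt "0 0 0 0 0" --pt "0 0 0 0 0" --pt "0 0 0 0 0"

```text
t: 6.95
tcp_pos: [436.9, -350.5, 58.2]
ee_rot: [[-0.174, 0.985, 0.0], [0.985, 0.174, -0.0], [-0.0, 0.0, -1.0]]
wrist_force: [1.2, -0.5, 0.3]
grip_width: 7.5
```

>>> servo_tool --pt "0 0 0 -0.05 0" --pt "0 0 0 -0.15 0" --pt "0 0 0 -0.4 0" --pt "0 0 0 -0.7 0" --pt "0 0 0 -1 0" --pt "0 0 0 -1 0"

```text
t: 7.55
tcp_pos: [437.6, -351.8, 183.8]
ee_rot: [[-0.174, 0.985, 0.005], [0.985, 0.174, -0.008], [-0.008, 0.004, -1.0]]
wrist_force: [0.7, -0.6, -1.2]
grip_width: 7.2
```

>>> servo_tool --pt "0 0 0 -0.3 0" --pt "0 0 0 -0.6 0" --pt "0 0 0 -0.6 0" --pt "0 0 0 -0.6 0"

```text
t: 7.95
tcp_pos: [436.4, -350.3, 250.4]
ee_rot: [[-0.174, 0.985, -0.0], [0.985, 0.174, -0.0], [-0.0, -0.0, -1.0]]
wrist_force: [-0.1, 0.6, -0.8]
grip_width: 7.4
```

Run:
```python
from h import *
s,c=wcam();print(s['t'],s['tcp_pos'],s['ee_rot'].round(4).tolist(),s['wrist_force'],s['grip_width'])
a=c["pixels"][200:420,140:420]
S=read_camera("side");T=read_camera("top")
print(proj(S,s["tcp_pos"]))
u,v=map(int,proj(S,s["tcp_pos"]))
b=S["pixels"][max(0,v-60):v+60,max(0,u-60):u+60]
cv2.imwrite("pics/g1.png",np.hstack([cv2.resize(a,(509,400)),cv2.resize(b,(int(400*b.shape[1]/b.shape[0]),400))])[:, :800])
ce,st,m=blob(c,lambda b,g,r:(r>60)&(g<0.3*r)&(b<0.3*r),(200,150,360,420));print(ce,st)
for l in["holder_red_mid","holder_red_card"]:
    for n,k in(("w",c),("s",S)):
        print(l,n,[(round(r["score"],2),(np.array(r["centre"])*[560,420]).round(1)) for r in spotter.mark_of(l,k)[:2]])
print("pred mid",wproj(c,s["tcp_pos"]+[0,0,2]),proj(S,s["tcp_pos"]+[0,0,2]))
```

```text
7.95 [ 436.39952052 -350.30091153  250.35132909] [[-0.174, 0.9847, -0.0002], [0.9847, 0.174, -0.0005], [-0.0004, -0.0002, -1.0]] [-0.08914109  0.64553628 -0.84471018] 7.357138274224091
[217.3, 241.2]
[277.8813913  287.26678261] [ 268  201   21  165 2875]
holder_red_mid w [(0.95, array([376. , 203.2]))]
holder_red_mid s [(0.93, array([285.2, 335.5])), (0.69, array([215.7, 240.1]))]
holder_red_card w [(0.8, array([272. , 286.3])), (0.66, array([381.8, 206.1]))]
holder_red_card s [(0.61, array([212.8, 240.4]))]
pred mid [278.21856437997167, 289.00162695567843] [217.2, 240.0]
```

View pics/g1.png

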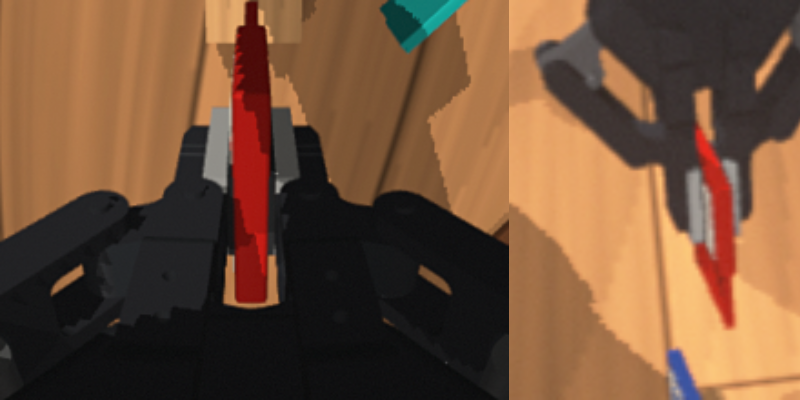

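Held: width 7.4 mm, plate square between the pads, card to the robot's side. Now I'll carry it over the rail at this height and turn it to the rail's yaw.

>>> servo_tool --pt "0 0.2 0.08 0 0" --pt "0 0.5 0.2 0 0" --pt "0 0.8 0.32 0 0" --pt "0 0.978 0.396 0 0"

```text
t: 8.7
tcp_pos: [463.2, -224.3, 250.0]
ee_rot: [[-0.175, 0.985, -0.0], [0.985, 0.175, 0.001], [0.001, -0.0, -1.0]]
wrist_force: [-0.4, -1.0, -0.6]
grip_width: 7.3
```

>>> servo_tool --pt "0 0.3 0.12 0 0" --pt "0 0.6 0.24 0 0" --pt "0 0.978 0.396 0 0"

```text
t: 9.0
tcp_pos: [489.5, -101.9, 249.9]
ee_rot: [[-0.173, 0.985, -0.0], [0.985, 0.173, -0.0], [-0.0, -0.0, -1.0]]
wrist_force: [0.3, -0.0, -0.5]
grip_width: 7.2
```

>>> servo_tool --pt "0 0.3 0.12 0 0" --pt "0 0.6 0.24 0 0" --pt "0 0.978 0.396 0 0"

```text
t: 9.3
tcp_pos: [515.9, 22.2, 250.0]
ee_rot: [[-0.173, 0.985, -0.0], [0.985, 0.173, -0.0], [-0.0, -0.0, -1.0]]
wrist_force: [1.1, -0.5, -0.5]
grip_width: 7.5
```

>>> servo_tool --pt "0 0.3 0.12 0 0.05" --pt "0 0.6 0.24 0 0.1" --pt "0 0.85 0.344 0 0.149" --pt "0 0.978 0.396 0 0.149" --pt "0 0.978 0.396 0 0.149" --pt "0 0.978 0.396 0 0.149" --pt "0 0.978 0.396 0 0.149"

```text
t: 10.0
tcp_pos: [542.2, 143.7, 250.1]
ee_rot: [[0.06, 0.998, -0.0], [0.998, -0.06, -0.0], [-0.0, -0.0, -1.0]]
wrist_force: [0.4, -0.4, -0.6]
grip_width: 7.2
```

Run:
```python
from h import *
s,c=wcam();print(s['t'],s['tcp_pos'],s['ee_rot'].round(4).tolist(),s['wrist_force'],s['grip_width'])
for r in(250,366): print("top end at tool x", (s['ee_rot'].T@(atz(wray(c,(278,r)),s['tcp_pos'][2]+24)-s['tcp_pos'])).round(1))
for l in["rail_floor","frit_red_mid","holder_red_mid","frit_blue_mid"]:
    for r in spotter.mark_of(l,c)[:2]:
        p=np.array(r["centre"])*[560,420];print(l,round(r["score"],2),p.round(1),atz(wray(c,p),{"r":97,"f":150.5,"h":147}[l[0]]).round(1))
ce,st,m=blob(c,lambda b,g,r:(r>60)&(g<0.3*r)&(b<0.3*r),(200,200,320,420));print(ce,st)
cv2.imwrite("pics/w2.png",cv2.resize(c["pixels"],(784,588)))
```

```text
10.0 [542.16554737 143.69724484 250.09345461] [[0.0597, 0.9982, -0.0002], [0.9982, -0.0597, -0.0003], [-0.0003, -0.0002, -1.0]] [ 0.39509576 -0.44877873 -0.60837023] 7.237788480757222
top end at tool x [ 30.2   0.1 -24. ]
top end at tool x [-28.2   0.  -24. ]
rail_floor 0.81 [278.2 196.1] [542.4 144.6  97. ]
frit_red_mid 0.8 [391.9 216.5] [630.8 138.1 150.5]
holder_red_mid 0.91 [276.6 288.4] [537.   78.9 147. ]
frit_blue_mid 0.59 [402.5  74.8] [638.6 246.1 150.5]
frit_blue_mid 0.56 [279.8 196.3] [544.4 159.3 150.5]
[277.76623828 286.53317124] [ 268  201   21  165 2879]
```

View pics/w2.png

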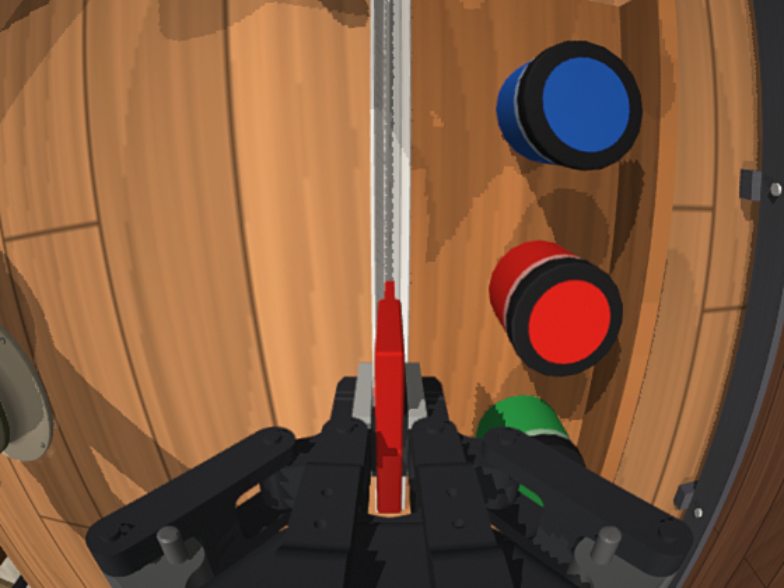

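Run:
```python
from h import *
s,c=wcam();R=s['ee_rot'];t=s['tcp_pos']
for r in(60,100,140,180):
    row=cv2.GaussianBlur(c["pixels"],(1,5),0)[r,255:305].astype(int)
    sat=row.max(1)-row.min(1); k=np.nonzero(sat<45)[0]+255; print(r,k.min(),k.max(),"lip flare tool y",(R.T@(atz(wray(c,(k.min()-.5,r)),124)-t)).round(1)[:2],"back",(R.T@(atz(wray(c,(k.max()+.5,r)),120)-t)).round(1)[:2])
    print(row.mean(1).astype(int)[8:42].tolist())
```

```text
60 265 293 lip flare tool y [117.9 -10.3] back [118.5  12.2]
[139, 172, 196, 180, 112, 97, 97, 96, 101, 103, 126, 141, 126, 121, 119, 97, 80, 91, 165, 161, 159, 161, 144, 148, 174, 183, 187, 187, 190, 170, 111, 94, 94, 95]
100 265 293 lip flare tool y [ 86.  -10.4] back [86.1 12.3]
[147, 188, 235, 218, 142, 115, 115, 115, 114, 115, 139, 179, 150, 121, 116, 96, 102, 122, 185, 179, 174, 163, 142, 148, 181, 187, 189, 191, 194, 169, 111, 96, 98, 98]
140 265 292 lip flare tool y [ 54.4 -10.6] back [54.  11.6]
[144, 180, 222, 222, 164, 119, 116, 114, 114, 118, 122, 149, 131, 117, 115, 107, 108, 138, 184, 188, 190, 188, 163, 184, 214, 220, 222, 223, 226, 179, 122, 109, 112, 112]
180 265 292 lip flare tool y [ 22.  -10.9] back [21.  11.9]
[140, 148, 222, 238, 182, 127, 116, 115, 119, 121, 124, 151, 128, 115, 116, 113, 109, 125, 181, 192, 191, 181, 159, 199, 221, 224, 224, 227, 211, 146, 117, 115, 117, 119]
```

>>> servo_tool --pt "0 0 0 0.2 0" --pt "0 0 0 0.4 0" --pt "0 0 0 0.55 0" --pt "0 0 0 0.6 0" --pt "0 0 0 0.6 0" --pt "0 0 0 0.6 0"

```text
t: 10.9
tcp_pos: [542.7, 144.9, 179.1]
ee_rot: [[0.059, 0.998, 0.002], [0.998, -0.059, 0.0], [0.0, 0.002, -1.0]]
wrist_force: [-0.0, 0.4, -0.2]
grip_width: 6.9
```

>>> servo_tool --pt "0 0 -0.005 0.04 0" --pt "0 0 -0.005 0.08 0" --pt "0 0 -0.005 0.11 0" --pt "0 0 -0.005 0.13 0" --pt "0 0 -0.005 0.13 0" --pt "0 0 -0.005 0.13 0"

```text
t: 11.5
tcp_pos: [541.7, 144.9, 162.6]
ee_rot: [[0.059, 0.998, 0.0], [0.998, -0.059, 0.0], [0.0, 0.0, -1.0]]
wrist_force: [0.7, 0.3, -0.2]
grip_width: 7.4
```

>>> servo_tool --pt "0 0 0 0.01 0" --pt "0 0 0 0.02 0" --pt "0 0 0 0.03 0" --pt "0 0 0 0.04 0" --pt "0 0 0 0.05 0" --pt "0 0 0 0.05 0"

```text
t: 12.1
tcp_pos: [541.4, 145.0, 156.6]
ee_rot: [[0.059, 0.998, -0.0], [0.998, -0.059, 0.0], [0.0, -0.0, -1.0]]
wrist_force: [-1.7, -0.6, 2.4]
grip_width: 7.5
```

>>> servo_tool --pt "0 0 0 0.01 0" --pt "0 0 0 0.02 0" --pt "0 0 0 0.03 0" --pt "0 0 0 0.04 0" --pt "0 0 0 0.04 0"

```text
t: 12.6
tcp_pos: [541.4, 144.9, 151.3]
ee_rot: [[0.059, 0.998, -0.001], [0.998, -0.059, -0.0], [-0.0, -0.001, -1.0]]
wrist_force: [-1.4, 0.0, -0.9]
grip_width: 7.3
```

>>> servo_tool --pt "0 0 0 0.01 0" --pt "0 0 0 0.02 0" --pt "0 0 0 0.025 0" --pt "0 0 0 0.025 0"

```text
t: 13.0
tcp_pos: [541.5, 144.9, 148.5]
ee_rot: [[0.059, 0.998, -0.001], [0.998, -0.059, -0.0], [-0.0, -0.001, -1.0]]
wrist_force: [-2.4, 0.2, 0.2]
grip_width: 7.2
```

>>> servo_tool --pt "0 0 0 0.005 0" --pt "0 0 0 0.01 0" --pt "0 0 0 0.015 0" --pt "0 0 0 0.02 0" --pt "0 0 0 0.02 0"

```text
t: 13.5
tcp_pos: [541.5, 144.9, 146.2]
ee_rot: [[0.059, 0.998, -0.0], [0.998, -0.059, 0.0], [0.0, -0.0, -1.0]]
wrist_force: [-4.0, 0.9, 1.2]
grip_width: 7.4
```

>>> servo_tool --pt "0 0 0 0.004 0" --pt "0 0 0 0.008 0" --pt "0 0 0 0.008 0" --pt "0 0 0 0.008 0"

```text
t: 13.9
tcp_pos: [541.6, 144.9, 145.3]
ee_rot: [[0.059, 0.998, -0.0], [0.998, -0.059, 0.0], [-0.0, -0.0, -1.0]]
wrist_force: [-3.9, -0.0, 1.2]
grip_width: 7.6
```

>>> servo_tool --pt "0 0 0 0.004 0" --pt "0 0 0 0.008 0" --pt "0 0 0 0.008 0" --pt "0 0 0 0.008 0"

```text
t: 14.3
tcp_pos: [541.6, 144.9, 145.1]
ee_rot: [[0.059, 0.998, 0.001], [0.998, -0.059, -0.0], [-0.0, 0.001, -1.0]]
wrist_force: [-4.5, -0.8, 6.6]
grip_width: 7.5
```

>>> servo_tool --pt "0 0 0 0.004 0" --pt "0 0 0 0.004 0" --pt "0 0 0 0.004 0"

```text
t: 14.6
tcp_pos: [541.7, 144.9, 145.2]
ee_rot: [[0.059, 0.998, 0.001], [0.998, -0.059, -0.0], [0.0, 0.001, -1.0]]
wrist_force: [-6.3, -0.2, 10.2]
grip_width: 7.3
```

>>> servo_tool --pt "0 0 -0.004 0.002 0" --pt "0 0 -0.006 0.005 0" --pt "0 0 -0.006 0.005 0" --pt "0 0 -0.006 0.005 0"

```text
t: 15.0
tcp_pos: [541.5, 144.9, 145.1]
ee_rot: [[0.059, 0.998, 0.003], [0.998, -0.059, -0.0], [0.0, 0.003, -1.0]]
wrist_force: [-5.6, -0.7, 13.7]
grip_width: 7.9
```

Run:
```python
from h import *
s,c=wcam();print(s['t'],s['tcp_pos'],s['wrist_force'],s['torque'],s['grip_width'])
S=read_camera("side");T=read_camera("top")
for l in["holder_red_mid","frit_red_mid","holder_red_card"]:
    for n,k in(("w",c),("s",S),("t",T)):
        print(l,n,[(round(r["score"],2),(np.array(r["centre"])*[560,420]).round(1)) for r in spotter.mark_of(l,k)[:2]])
p=s["tcp_pos"]+[0,0,2];print("pred",wproj(c,p),proj(S,p),proj(T,p))
ce,st,m=blob(c,lambda b,g,r:(r>60)&(g<0.3*r)&(b<0.3*r),(200,200,320,420));print(ce,st)
u,v=map(int,proj(S,p));b=S["pixels"][v-50:v+50,u-50:u+80]
cv2.imwrite("pics/e.png",np.hstack([cv2.resize(c["pixels"][180:420,140:420],(467,400)),cv2.resize(b,(333,256)) if 0 else cv2.resize(b[:,:83],(332,400))]))
# jars unmoved
gre=lambda b,g,r:(g>90)&(r<90)&(b<110)
print(blob(T,lambda b,g,r:(r>110)&(g<60)&(b<60),(145,165,190,205))[0],blob(T,gre,(203,165,245,205))[0],blob(T,lambda b,g,r:(b>90)&(r<90)&(b>g+30),(360,280,402,305))[0])
```

```text
15.0 [541.54726414 144.94490573 145.14147724] [-5.62555795 -0.69694877 13.66941514] [-0.09561474  1.10091045  0.02237006] 7.890499164493248
holder_red_mid w [(0.95, array([280.3, 287.1]))]
holder_red_mid s [(0.87, array([288.6, 336.4])), (0.49, array([242.8, 163.8]))]
holder_red_mid t [(0.68, array([415.5, 232. ])), (0.6, array([166.3, 235.9]))]
frit_red_mid w [(0.91, array([458.5, 287.1]))]
frit_red_mid s [(0.93, array([282. , 157.7]))]
frit_red_mid t [(0.83, array([167.4, 187. ]))]
holder_red_card w [(0.74, array([268.2, 289.2]))]
holder_red_card s [(0.56, array([295.2, 335.5])), (0.52, array([243.9, 160.9]))]
holder_red_card t [(0.85, array([417.4, 230.1])), (0.42, array([167.6, 240.4]))]
pred [277.90386654260544, 288.9462256993952] [245.8, 161.8] [165.6, 235.2]
[277.79808022 285.79739458] [ 268  201   21  165 2917]
[171.6625 180.6   ] [216.65384615 176.57692308] [382.17475728 292.53398058]
```

View pics/e.png

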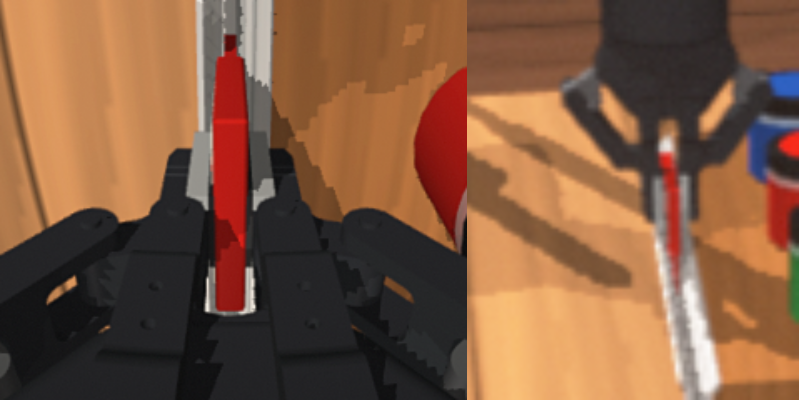

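>>> servo_tool --pt "0 0 0 0.001 0" --pt "0 0 0 0.001 0" --pt "0 0 0 0.001 0" --pt "0 0 0 0.001 0" --pt "0 0 0 0.001 0" --pt "0 0 0 0.001 0"

```text
t: 16.2
tcp_pos: [541.5, 144.9, 145.1]
ee_rot: [[0.059, 0.998, 0.003], [0.998, -0.059, -0.0], [0.0, 0.003, -1.0]]
wrist_force: [-5.5, -1.3, 14.7]
grip_width: 7.3
```

```bash
python3 -c "
from h import *
print(workorder.job_done());s=arm.get_state();print(s['t'],s['tcp_pos'],s['wrist_force'])"
```

```text
the job is handed in; nothing more can be done
None
the job is handed in; nothing more can be done
```

The red label holder is in the ticket rail in front of the red jar, card facing front. I handed the job in with the gripper still pressing it down at about 14.7 N. The job gives no verdict, so what follows is from my own readings.

- **Seating:** the tongue passed the spring with only a few newtons. Contact then came at TCP height 145.1 mm, which puts the foot about 0.1 mm above the slot floor. The tool was within 0.2° of vertical, and the steady sideways force of about 5.5 N fits the spring pushing against the tongue.
- **Centring:** by my measurements the holder is within about 3 mm of the red jar's centre, along the rail.
- **Nothing disturbed:** the blue holder was in the same place in the top camera image as before (within 0.4 px). The red jar's detected position also matched, within about 1.5 px.
- **Checks that were weak:** my colour check of the red and green jar lids gave shifted centres at the end. I put that down to the arm hiding part of them. I did not measure the blue jar at the end.
- **Look-alike:** in some images the vision network ranked the turquoise look-alike above the red holder. I left it out by colour and position.

The arm clock read 16.2 s at the last move, well under the 51 s limit.

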